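# Run a pedal-operated bench test on a control unit

## Task

Run one test on the control unit: push the aluminium unit along its guide rails until it is fully home against the stop under the test head, and set the selector's T-handled lever upright. Then press the pedal right down to its stop, hold it down for a second and let it come all the way back up. Leave the unit home, the lever upright and the other things on the bench undisturbed.

Things in the scene. Friction and masses are not known exactly. Their poses are not given: they have to be found in the camera images.
- fixture: fixed test fixture, plate 260 x 150 x 12 mm; origin under its centre; the unit is pushed in along its +x. Two rails (inner faces at y = +-37 mm, tops 32 mm above the bench, x -90 to +75 mm), a stop (face at x = +70 mm), and a portal over the rear (x 20 to 70 mm, 146 mm wide, 200 mm high) with the black test head, which comes down with the pedal to 4 mm above the unit
- home (a point): point on the fixture's plate, 12 mm above the bench, where the unit's origin lies when the unit is fully home; axes as the fixture
- unit: loose control unit, a plain aluminium housing 140 (its x) x 70 x 45 mm, about 0.5 kg, lying between the guide rails and drawn back 45 to 85 mm towards the robot from home (along the fixture's -x). Origin at the centre of its underside; its near end is at its x = -70 mm
- pedal: pedal stand fixed to the bench, dark steel plate 200 (x) x 110 x 8 mm with two hinge cheeks at its far end (+x, 46 mm high). Origin at the centre of its underside; the hinge line runs along its y at x = +75 mm, z = 34 mm
- treadle (a joint): angle of the pedal's spring-loaded tread, a 155 x 84 mm steel plate with a ribbed black rubber pad, its free end towards the pedal stand's -x: 0 = up (at rest, sloping up 0.36 rad towards the free end), 0.32 rad = fully down at its stop. About 4 N on the pad starts it, about 10 N holds it at the stop
- tread (a point): point on top of the rubber pad, 115 mm from the hinge line along the tread, 35 mm from the free edge; moves with the tread: about 82 mm above the bench when up, 47 mm when down
- selector: range selector fixed to the bench, grey box 130 (x) x 100 x 50 mm. Origin at the centre of its underside. Its lever swings in its x-z plane about a pivot 60 mm above the bench over the centre of the box, between two cheeks 71 mm high
- lever (a joint): lean of the selector's lever: 0 = upright, negative = leaning to the selector's -x (towards the robot), positive = leaning to +x; range -0.8 to 0.8 rad. It stays where it is left; 2 N on the bar moves it
- bar (a point): centre of the black cross bar on top of the lever (round, 18 mm thick, 70 mm long along the selector's y), 90 mm from the pivot; moves with the lever
- reel: bystander: white reel, 60 mm across, 50 mm high; origin at its foot
- flask: bystander: small bottle, 52 mm across, 110 mm high; origin at its foot
- tape: bystander: roll of yellow tape lying flat, 90 mm across, 24 mm high; origin at its foot
- spare: bystander: smaller aluminium box 100 x 60 x 35 mm lying by itself on the bench; origin at the centre of its underside
- driver: bystander: screwdriver lying on the bench along its x
- brush: bystander: brush lying on the bench along its x
There are look-alikes about, which are no part of the job. What is shaped like the selector but pink is not meant. Leave any blue look-alike of the unit alone.

How it is judged:
By the outcome, as a careful person would: the job done as asked, in the order asked, and still so for the second after the job is handed in, with the robot touching nothing.
It also fails if it takes over 54 s, if anything falls off the work surface, if the arm or the gripper's body presses on something with over 40 N, if the wrist force passes 120 N, or if a joint passes its speed limit or range.

## Robot

A 6-joint arm with a two-finger parallel gripper is mounted at the origin on the work surface. World frame = base frame: x ahead of the robot, y to its left, z up, the work surface at z = 0. Lengths are in m, angles in rad, forces in N, time in s.
With the tool pointing down it reaches from about 0.4 to 0.925 m from the base axis. Payload 12.5 kg.
Tool frame: the origin (TCP) lies between the finger pads; the fingertips stand 8 mm ahead of it and the grasp point (between the pads) lies 11 mm behind it; z points along the fingers, y is the direction in which the jaws open and shut (so a half turn about z gives the same grasp; the last joint's range is limited). The gripper opens to 95 mm and grips with 3 to 60 N. Pads are 20 mm wide; open, the fingers measure 119 mm over their backs; the gripper's body (75 mm by 180 mm) begins 59 mm behind the grasp point.
Start: joints at [-1.359, 0.491, 1.559, -0, 1.092, -0.106], TCP at [0.195, -0.594, 0.223] pointing down, gripper open.
Joint ranges: [-3.1, 3.1], [-0.84, 2.19], [0.05, 2.79], [-1.13, 4.28], [0.06, 2.93], [-2.69, 2.69]. Speed limits (rad/s): [2.22, 2.22, 2.79, 3.14, 3.14, 3.14].

## Interface

Orientations are given as [roll, pitch, yaw] about the fixed x, y, z axes, in that order (R = Rz(yaw) Ry(pitch) Rx(roll)).
In Python, from bench import arm gives the robot as it stands. Calls block until the motion is done:
- arm.reach(position, orientation): joint-space move of the TCP to a pose.
- arm.movel(position, frame=None, velocity=0.15, max_force=None): straight line of the TCP; frame=None keeps the orientation; velocity is the mean speed in m/s. With max_force (N) it stops when the force on the tool has changed by that much, and returns True; else False.
- arm.goto_joints(angles): joint-space move.
- arm.grip(opening, force=None): opening from 0.0 (shut) to 1.0 (fully open); force is the grip in N (None keeps the last); returns when the fingers have stopped.
- arm.sleep(seconds).
- arm.solve_ik(position, orientation): joint angles nearest the present ones, or None.
- arm.observe(): the state.
- arm.capture(name): name is "scene" or "top" or "wrist"; returns the picture (400x640x3 uint8, red, green, blue); there is no depth.
- arm.camera_info(name): a dict with "fx", "fy", "cx", "cy" (pixels), "world_to_cam" (4x4, takes a point from world to camera coordinates). Camera axes: x right, y up, looking along -z (the intrinsics and any distortion apply to the point x, -y, -z); pixel columns grow to the right and rows downward; lengths in m; the calibration is good to about 2 mm. A picture is of the moment at which its call begins: read the wrist's pose just before it. camera_info takes no time and is no camera call; for the wrist camera it gives the pose at the moment of the call.
A pose or a line that the arm cannot do raises arm.PlanningError and nothing moves.
- arm.job_done(): hands the job in, once; it reports no verdict.
Trained networks look in the newest picture that a camera, given by its name, has taken for a name from the list of things; names that differ only in an ending like _2 or _b are one class to them, and where a whole thing is asked for, a point or a joint stands for the part that bears it (a point fixed in the world has none). Each returns a list of dicts, best first, with "conf" (0 to 1); they miss things now and then, are a little off and sometimes report something else, mostly with a low value. They report only what shows in the picture. A call takes as long as a camera call. They do not tell look-alikes from the thing itself.
- arm.recognise(camera, label): "centre" ([column, row] in pixels, amid what is visible of it).
- arm.silhouettes(camera, label): "pixels" (400x640 bool, what is visible of it) and "centre" ([column, row] in pixels, amid what is visible of it).
The state is a dict: "clock": time; "q": joint angles; "qvel": joint speeds; "effort": joint torques, N m; "eef_pos": TCP position; "eef_rot": TCP orientation; "force": force on the tool from outside, world axes, zero at the start; "wrist_torque": the same for the moment, N m; "opening": opening from 0.0 (shut) to 1.0 (fully open).
Only numpy, scipy, OpenCV 4.12 (cv2) and the standard library are available. Lean on these libraries where they do the work, as an engineer would, in place of code of your own. Each camera call takes 0.05 s, during which the arm holds its last target.

## Working session

There is one attempt and no reset: what is moved stays moved. The work goes in short steps, each a Python script; the robot and the scene stay as the last script left them, time stands still between calls to the robot, and variables do not carry over. Pictures are saved under pics/ and viewed, and the job is handed in when it is done.

```bash
mkdir -p pics; ls
python3 - <<'E'
from bench import arm
import cv2
for n in("scene","top"):
    im=arm.capture(n); cv2.imwrite(f"pics/{n}0.png",im[:,:,::-1])
    print(n,arm.camera_info(n))
    
print(arm.observe())
E
```

```text
pics
scene {'fx': 387.3976092137362, 'fy': 387.3976092137362, 'cx': 318.2464823022702, 'cy': 195.42064654236597, 'world_to_cam': array([[-0.20884905,  0.97792546, -0.0066231 ,  0.09297562],
       [-0.60487577, -0.12385178,  0.78662954,  0.21605409],
       [ 0.76844477,  0.16829299,  0.61738975, -1.72658993],
       [ 0.        ,  0.        ,  0.        ,  1.        ]])}
top {'fx': 425.59148318927885, 'fy': 425.59148318927885, 'cx': 319.7058167335242, 'cy': 199.97141092913498, 'world_to_cam': array([[ 2.90195843e-02, -9.99573795e-01,  3.17677688e-03,
        -1.68867132e-02],
       [ 9.91136738e-01,  2.91865252e-02,  1.29599824e-01,
        -5.41380772e-01],
       [-1.29637307e-01, -6.12312726e-04,  9.91561291e-01,
        -1.46709632e+00],
       [ 0.00000000e+00,  0.00000000e+00,  0.00000000e+00,
         1.00000000e+00]])}
{'clock': 0.1, 'q': array([-1.35864763e+00,  4.91514837e-01,  1.55941872e+00,  8.98323982e-06,
        1.09173263e+00, -1.05598126e-01]), 'qvel': array([ 0.00033183, -0.00064509, -0.00307606,  0.00068352,  0.00050679,
       -0.00031381]), 'effort': array([ 4.43812169e-03, -6.13622904e+01, -2.58606756e+01,  6.94564800e-02,
        4.70355107e-02, -5.80599112e-05]), 'eef_pos': array([ 0.19524295, -0.59347978,  0.22210012]), 'eef_rot': array([-3.14052594e+00, -1.21075511e-04,  3.17742614e-01]), 'force': array([ 1.05068242, -0.33816997, -0.23776252]), 'wrist_torque': array([-0.01301442, -0.03830059,  0.05803508]), 'opening': 1.0015166415296084}
```

View pics/scene0.png

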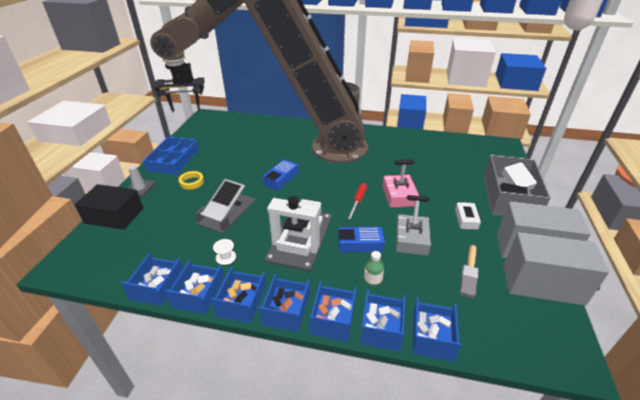

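View pics/top0.png

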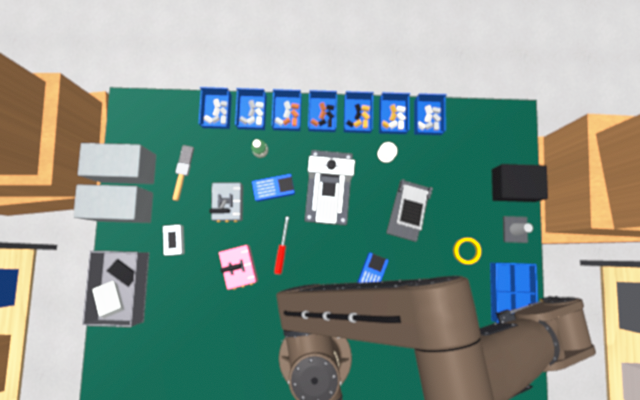

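Top view: fixture at about (330,187) with the unit in it, the grey selector at (226,202), the pedal at (410,210). The pink selector is at (237,267) and the blue units at (273,188) and (373,268). Next I'll zoom in.

Run:
```python
import cv2
a=cv2.imread("pics/top0.png"); 
cv2.imwrite("pics/c1.png",cv2.resize(a[140:250,190:450],None,fx=3,fy=3,interpolation=cv2.INTER_CUBIC))
a=cv2.imread("pics/scene0.png"); 
cv2.imwrite("pics/c2.png",cv2.resize(a[140:290,190:450],None,fx=3,fy=3,interpolation=cv2.INTER_CUBIC))
from bench import arm
import numpy as np
for cam in("top","scene"):
  for l in("fixture","unit","pedal","treadle","selector","lever","bar","tread"):
    r=arm.silhouettes(cam,l)
    for i,d in enumerate(r):
        print(cam,l,i,round(d["conf"],2),np.round(d["centre"],1),d["pixels"].sum())
    np.save(f"pics/{cam}_{l}.npy",np.array([d["pixels"] for d in r]))
```

```text
top fixture 0 0.6 [329.  176.3] 2068
top unit 0 0.93 [373.1 267.3] 599
top unit 1 0.75 [272.1 185.9] 853
top unit 2 0.73 [326.4 201.4] 819
top pedal 0 0.82 [405.2 207. ] 1737
top pedal 1 0.55 [385.7 151.7] 230
top pedal 2 0.5 [218.3 206.9] 173
top treadle 0 0.81 [409.7 208.9] 967
top selector 0 0.57 [239.  266.4] 1188
top selector 1 0.56 [229.7 200.3] 1172
top selector 2 0.29 [283.2 261.6] 178
top selector 3 0.27 [182.1 168.9] 556
top lever 0 0.6 [219.7 206.8] 147
top bar 0 0.7 [223.4 205.1] 161
top bar 1 0.62 [256.6 149.3] 236
top bar 2 0.5 [328.1 200.8] 811
top bar 3 0.47 [230.4 269. ] 112
top tread 0 0.65 [461.2 252.9] 334
top tread 1 0.63 [411.7 206.3] 1002
top tread 2 0.42 [220.5 207.5] 172
scene fixture 0 0.58 [296.6 228.2] 3191
scene fixture 1 0.58 [308.  230.5] 236
scene unit 0 0.7 [278.8 177.5] 629
scene unit 1 0.64 [358.6 239.9] 1124
scene unit 2 0.6 [308.6 228.4] 243
scene pedal 0 0.83 [224.8 207.8] 1776
scene treadle 0 0.89 [220.9 198.9] 868
scene treadle 1 0.22 [418.7 201.4] 221
scene selector 0 0.89 [413.5 233.1] 1408
scene selector 1 0.74 [397.6 188.3] 964
scene lever 0 0.62 [403.2 164.4] 190
scene lever 1 0.54 [413.3 201. ] 212
scene lever 2 0.27 [220.6 198.7] 885
scene bar 0 0.72 [401.6 160.8] 203
scene bar 1 0.56 [419.6 203.8] 257
scene tread 0 0.72 [223.  200.3] 923
```

View pics/c1.png

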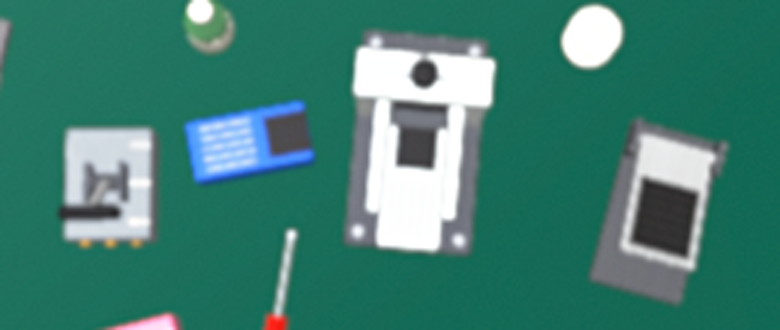

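View pics/c2.png

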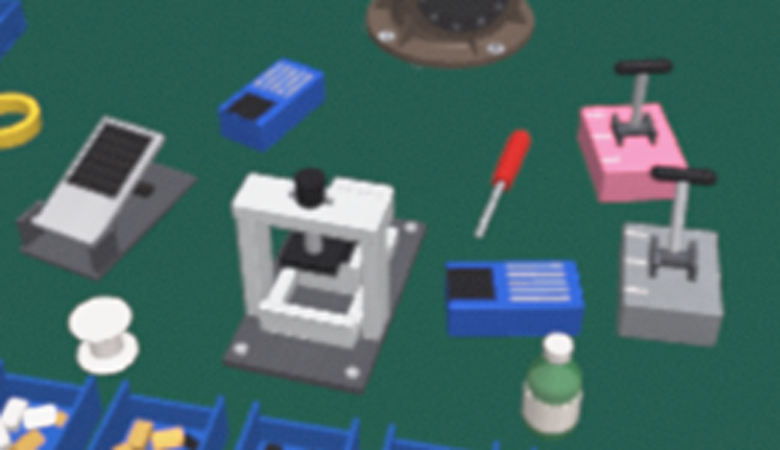

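```bash
cat > h.py <<'E'
import numpy as np
from bench import arm
def unproj(ci,uv,z):
    T=ci["world_to_cam"];R=T[:3,:3];t=T[:3,3]
    c=-R.T@t
    d=R.T@np.array([(uv[0]-ci["cx"])/ci["fx"],-(uv[1]-ci["cy"])/ci["fy"],-1])
    s=(z-c[2])/d[2]; return c+s*d
def proj(ci,p):
    T=ci["world_to_cam"];q=T[:3,:3]@np.asarray(p,float)+T[:3,3]
    return np.array([ci["cx"]+ci["fx"]*q[0]/-q[2],ci["cy"]+ci["fy"]*q[1]/q[2]])
E
python3 - <<'E'
from h import *
ci=arm.camera_info("top")
def g(n,pts,z):
    P=np.array([unproj(ci,((u+1)/3+190-.33,(v+1)/3+140-.33),z) for u,v in pts])
    print(n,np.round(P[:,:2],4).tolist(),"mean",P.mean(0).round(4), "edges",np.linalg.norm(np.roll(P,-1,0)-P,axis=1).round(3),
     "ang",[round(float(np.arctan2(*(P[j]-P[i])[[1,0]])),3) for i,j in ((0,1),(1,2),(3,2),(0,3))])
# order: near-right, far-right, far-left, near-left
g("fix",[(470,254),(488,42),(365,30),(346,244)],.012)
g("sel",[(152,240),(155,128),(66,128),(63,240)],.05)
g("ped",[(682,303),(725,145),(638,117),(592,280)],.008)
g("unitnear",[(440,250),(440,100),(390,100),(378,244)],.057)
for z in (.12,.13):g("bar",[(121,212),(121,212),(60,212),(60,212)],z)
# tread: near-left & near-right free end
g("treadfree",[(692,270),(711,165),(640,137),(622,250)],.09)
E
```

```text
fix [[0.4589, -0.0995], [0.7168, -0.116], [0.7272, 0.0335], [0.4665, 0.0479]] mean [ 0.5923 -0.0335  0.012 ] edges [0.258 0.15  0.261 0.148] ang [-0.064, 1.501, -0.055, 1.519]
sel [[0.4615, 0.2712], [0.5929, 0.2746], [0.5898, 0.3787], [0.4585, 0.374]] mean [0.5257 0.3246 0.05  ] edges [0.131 0.104 0.131 0.103] ang [0.026, 1.6, 0.035, 1.6]
ped [[0.4085, -0.352], [0.5995, -0.4039], [0.6306, -0.299], [0.4326, -0.2452]] mean [ 0.5178 -0.325   0.008 ] edges [0.198 0.109 0.205 0.109] ang [-0.265, 1.282, -0.266, 1.349]
unitnear [[0.4592, -0.062], [0.6347, -0.0578], [0.633, 0.0006], [0.464, 0.0096]] mean [ 0.5477 -0.0274  0.057 ] edges [0.176 0.058 0.169 0.072] ang [0.024, 1.6, -0.053, 1.503]
bar [[0.4861, 0.2941], [0.4861, 0.2941], [0.4841, 0.3614], [0.4841, 0.3614]] mean [0.4851 0.3278 0.12  ] edges [0.    0.067 0.    0.067] ang [0.0, 1.6, 0.0, 1.6]
bar [[0.4851, 0.292], [0.4851, 0.292], [0.4831, 0.3588], [0.4831, 0.3588]] mean [0.4841 0.3254 0.13  ] edges [0.    0.067 0.    0.067] ang [0.0, 1.6, 0.0, 1.6]
treadfree [[0.4424, -0.3443], [0.5623, -0.3661], [0.5922, -0.2853], [0.4626, -0.2655]] mean [ 0.5149 -0.3153  0.09  ] edges [0.122 0.086 0.131 0.081] ang [-0.18, 1.217, -0.152, 1.32]
```

The geometry closes well: edges come out at 258/150, 131/103 and 200/109 mm. Fixture is at about (0.592,-0.034) with yaw -0.06, and the unit is about 60 mm short of home. I'll close the gripper, go in front of the unit and push. I'll also take a wrist picture on the way.

```bash
cat >> h.py <<'E'
FX=(0.5923,-0.0335,-0.060); SE=(0.5257,0.3246,0.030); PE=(0.5178,-0.325,-0.262)
def loc(F,x,y,z):
    c,s=np.cos(F[2]),np.sin(F[2]); return [F[0]+c*x-s*y,F[1]+s*x+c*y,z]
E
python3 - <<'E'
from h import *
import cv2
p=[np.pi,0,FX[2]]
for q in (loc(FX,-.165,0,.22),loc(FX,-.165,0,.05)): print(arm.solve_ik(q,p))
for y in (np.pi/2,-np.pi/2):print(arm.solve_ik(loc(SE,-.04,.021,.2),[np.pi,0,y+SE[2]]))
arm.reach(loc(FX,-.165,0,.22),p)
ci=arm.camera_info("wrist");im=arm.capture("wrist")
cv2.imwrite("pics/w1.png",im[:,:,::-1]); np.save("pics/w1.npy",ci,allow_pickle=True)
arm.grip(0)
o=arm.observe();print(o["clock"],o["eef_pos"],o["eef_rot"],o["force"])
E
```

```text
[-2.09646753e-01  2.14674182e-01  2.01654071e+00 -4.44089210e-16
  9.10377763e-01  1.42114957e+00]
[-2.09646753e-01  5.20698619e-01  2.19328161e+00 -8.88178420e-16
  4.27612422e-01  1.42114957e+00]
[ 5.06374740e-01  4.71483163e-01  1.66170474e+00 -4.44089210e-16
  1.00840475e+00  4.76374740e-01]
[ 0.50637474  0.47148316  1.66170474  0.          1.00840475 -2.66521791]
4.6667 [ 0.42761167 -0.02361501  0.21999108] [-3.14155120e+00  2.16249347e-05 -6.00605046e-02] [ 0.08137852 -0.74411906 -1.16980412]
```

View pics/w1.png

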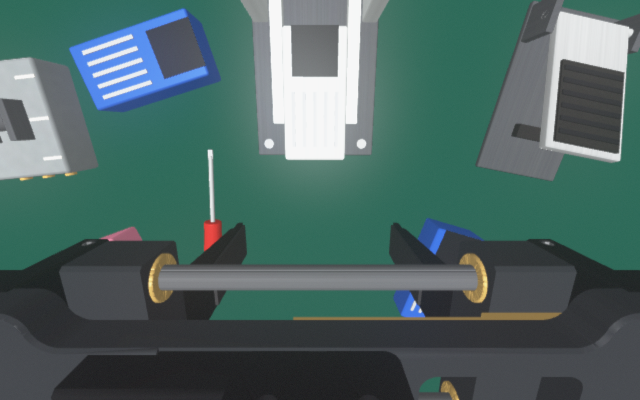

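Run:
```python
from h import *
ci=np.load("pics/w1.npy",allow_pickle=True).item()
for uv,z in (((259,154),.012),((373,154),.012),((285,155),.057),((345,155),.057),((478,165),.008),((558,180),.008),((96,166),.05)):
    print(uv,unproj(ci,uv,z).round(4))
for n,q in (("fnl",loc(FX,-.13,.075,.012)),("fnr",loc(FX,-.13,-.075,.012)),("pnl",loc(PE,-.1,.055,.008)),("pnr",loc(PE,-.1,-.055,.008)),("snr",loc(SE,-.065,-.05,.05)),("tread",loc(PE,-.0326,0,.082))): print(n,proj(ci,q).round(1))
arm.movel(loc(FX,-.165,0,.048),velocity=.12)
r=arm.movel(loc(FX,-.10,0,.048),velocity=.05,max_force=14)
o=arm.observe();print(r,o["clock"],o["eef_pos"],o["force"])
```

```text
(259, 154) [0.4676 0.0509 0.012 ]
(373, 154) [ 0.4586 -0.1009  0.012 ]
(285, 155) [0.4686 0.0109 0.057 ]
(345, 155) [ 0.4644 -0.0594  0.057 ]
(478, 165) [ 0.4348 -0.2443  0.008 ]
(558, 180) [ 0.4074 -0.3565  0.008 ]
(96, 166) [0.4683 0.2414 0.05  ]
fnl [260.3 154.4]
fnr [372.8 154.4]
pnl [479.3 164.5]
pnr [554.8 180.5]
snr [ 72.1 172.4]
tread [591. 122.]
False 7.7 [ 0.49130588 -0.02721186  0.0478361 ] [-8.1245967   0.91343496  5.88480272]
```

Run:
```python
from h import *
r=arm.movel(loc(FX,-.065,0,.048),velocity=.03,max_force=14)
o=arm.observe();print(r,o["clock"],o["eef_pos"],o["force"],(o["eef_pos"][0]-FX[0])/np.cos(.06))
import cv2
cv2.imwrite("pics/w2.png",arm.capture("wrist")[:,:,::-1])
a=arm.capture("scene")[:,:,::-1]
cv2.imwrite("pics/s2.png",cv2.resize(a[140:290,190:450],None,fx=3,fy=3,interpolation=cv2.INTER_CUBIC))
```

```text
True 8.4417 [ 0.51058455 -0.02819606  0.04746275] [-0.58237814  0.13115951  0.62029163] -0.08186275616304964
```

View pics/s2.png

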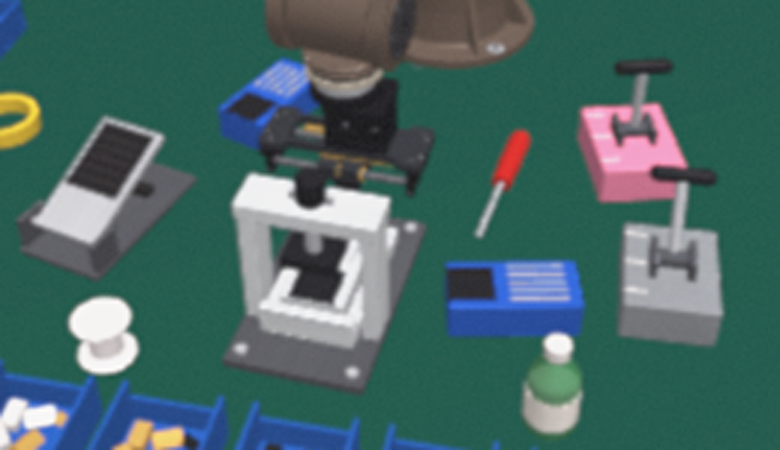

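View pics/w2.png

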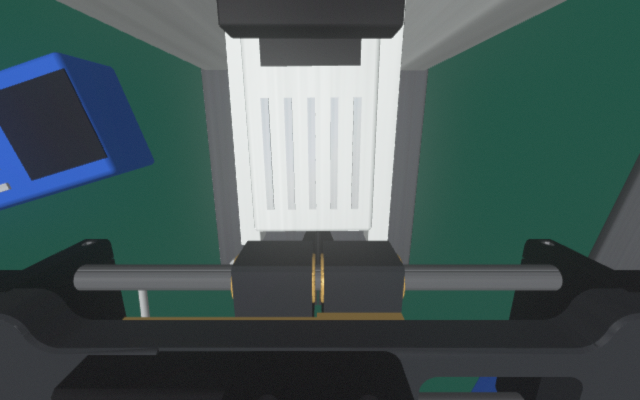

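The unit is at or near the stop: the gap to the stop looks closed, and the TCP is at fixture x = -82 mm against about -80 expected. I'll push once more, slowly, to be sure.

Run:
```python
from h import *
r=arm.movel(loc(FX,-.065,0,.048),velocity=.02,max_force=22)
o=arm.observe();print(r,o["clock"],o["eef_pos"],o["force"],(o["eef_pos"][0]-FX[0])/np.cos(.06))
arm.sleep(.1);o=arm.observe();print(o["eef_pos"],o["force"])
```

```text
True 8.9333 [ 0.5104914  -0.0281306   0.04712581] [-0.22343762 -0.87705668 -0.01937124] -0.08195607625599567
[ 0.51048712 -0.02812742  0.04699945] [0.12340815 0.07770521 0.84948435]
```

Run:
```python
from h import *
import cv2
arm.movel(loc(FX,-.10,0,.055),velocity=.08)
arm.movel(loc(FX,-.12,0,.24),velocity=.25)
cv2.imwrite("pics/w3.png",arm.capture("wrist")[:,:,::-1])
np.save("pics/w3.npy",arm.camera_info("wrist"),allow_pickle=True)
arm.reach(loc(SE,-.12,.021,.25),[np.pi,0,np.pi/2+SE[2]])
np.save("pics/w4.npy",arm.camera_info("wrist"),allow_pickle=True)
cv2.imwrite("pics/w4.png",arm.capture("wrist")[:,:,::-1])
o=arm.observe();print(o["clock"],o["eef_pos"])
a=arm.capture("top")[:,:,::-1]
cv2.imwrite("pics/t4.png",a)
```

```text
11.8167 [0.40567518 0.34117053 0.24984768]
```

View pics/w3.png

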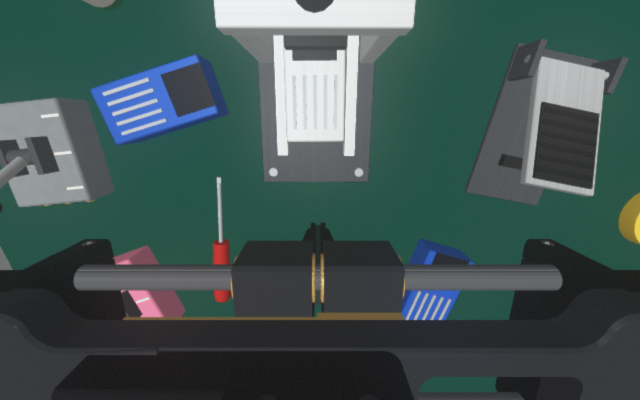

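View pics/w4.png

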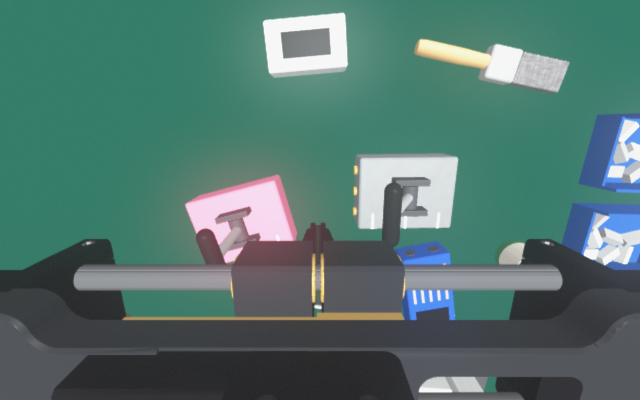

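Run:
```python
from h import *
c3=np.load("pics/w3.npy",allow_pickle=True).item();c4=np.load("pics/w4.npy",allow_pickle=True).item()
for x in (-.066,-.07,-.074): print(x,proj(c3,loc(FX,x,0,.057)).round(1), proj(c3,loc(FX,x,0,.012)).round(1))
print(proj(c3,loc(FX,-.09,.04,.032)).round(1),proj(c3,loc(FX,-.13,.06,.012)).round(1))
for uv in ((357,155),(455,155),(452,228),(360,229)): print(unproj(c4,uv,.05).round(4))
for sx,sy in((-1,1),(1,1),(1,-1),(-1,-1)): print(proj(c4,loc(SE,sx*.065,sy*.05,.05)).round(1))
for t in(-.4,-.45,-.5,-.55): print(t,[proj(c4,loc(SE,.09*np.sin(t),s*.035,.06+.09*np.cos(t))).round(1) for s in(-1,1)])
import cv2
a=cv2.imread("pics/w4.png");cv2.imwrite("pics/w4c.png",cv2.resize(a[140:250,330:480],None,fx=5,fy=5,interpolation=cv2.INTER_CUBIC))
a=cv2.imread("pics/w3.png");cv2.imwrite("pics/w3c.png",cv2.resize(a[20:190,250:390],None,fx=3.5,fy=3.5,interpolation=cv2.INTER_CUBIC))
```

```text
-0.066 [317.2 137.6] [317.3 135.6]
-0.07 [317.2 141. ] [317.3 138.5]
-0.074 [317.2 144.3] [317.3 141.5]
[287.1 154.9] [275.5 181.1]
[0.4558 0.3771 0.05  ]
[0.5836 0.3809 0.05  ]
[0.5954 0.2798 0.05  ]
[0.4668 0.2745 0.05  ]
[359.4 158.5]
[458.7 158.5]
[449.4 230.1]
[356.7 230.1]
-0.4 [array([397.2, 248.9]), array([402.4, 184.4])]
-0.45 [array([392.9, 248.1]), array([397.7, 184.1])]
-0.5 [array([388.7, 247.3]), array([393.2, 183.7])]
-0.55 [array([384.6, 246.4]), array([388.8, 183.2])]
```

View pics/w4c.png

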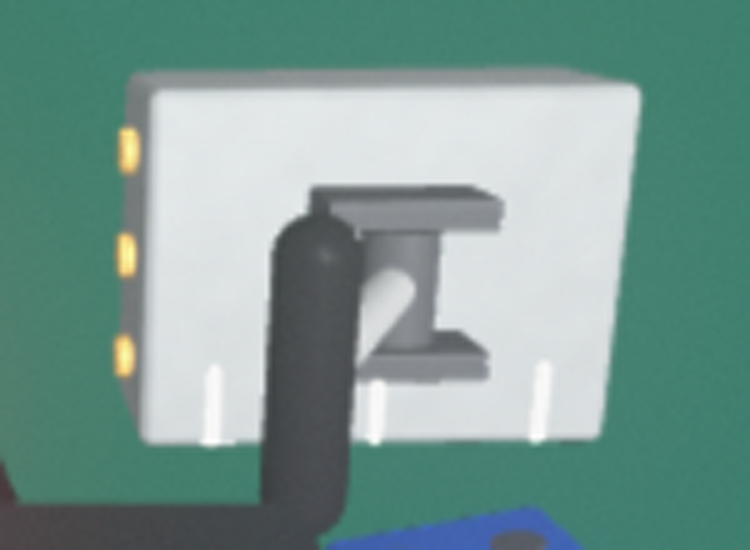

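View pics/w3c.png

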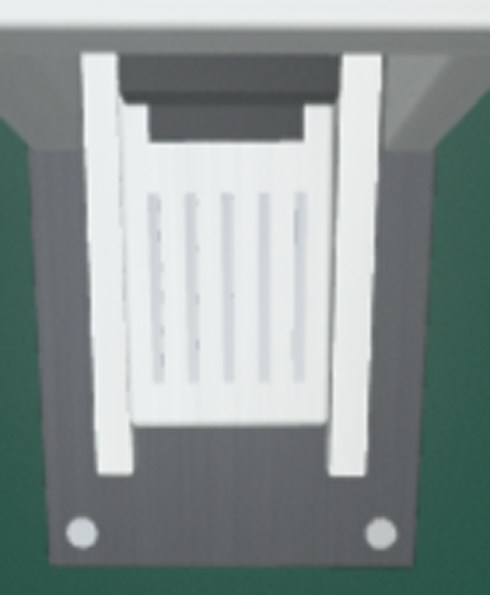

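In the wrist view the unit's near edge is at row 141.4 (fixture x = -70 mm), so it is home. The selector shifts by about (+1,+2) mm, and the lever leans about -0.49 rad. I'll grip the bar off-centre, clear of the stem, and swing it up along its arc.

```bash
sed -i 's/SE=(0.5257,0.3246,0.030)/SE=(0.5266,0.3263,0.030)/' h.py
python3 - <<'E'
from h import *
import cv2
c4=np.load("pics/w4.npy",allow_pickle=True).item()
print(proj(c4,loc(SE,0,0,.06)), [proj(c4,loc(SE,.09*np.sin(t),0,.06+.09*np.cos(t))).round(1) for t in(-.45,-.5)])
yw=[np.pi,0,np.pi/2+SE[2]]
t0=-.49
def P(t,dz=0): return loc(SE,.09*np.sin(t),.021,.06+.09*np.cos(t)-.011+dz)
arm.grip(.65,8)
arm.movel(P(t0,.09),velocity=.25)
arm.movel(P(t0),velocity=.1,max_force=8)
o=arm.observe();print(o["clock"],o["eef_pos"],o["force"])
arm.grip(0,8)
o=arm.observe();print(o["clock"],o["opening"],o["force"])
for t in (-.33,-.16,0): arm.movel(P(t),velocity=.08)
o=arm.observe();print(o["clock"],o["opening"],o["eef_pos"],o["force"])
cv2.imwrite("pics/w5.png",arm.capture("wrist")[:,:,::-1])
E
```

```text
[409.09190237 196.16897096] [array([396.3, 215.6]), array([391.9, 214.9])]
14.525 [0.48384278 0.34619398 0.12903378] [0.15476755 0.02372624 0.81603465]
15.3 0.18458432089656693 [-3.19398569  0.79979172  2.42605307]
16.3083 0.18428390193217706 [0.52672111 0.3473632  0.13918329] [ 2.47303611 -0.522473    4.03647984]
```

View pics/w5.png

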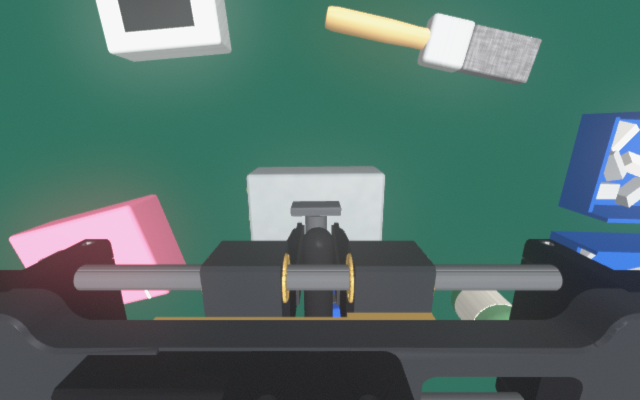

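Run:
```python
from h import *
import cv2
arm.grip(.6)
p=arm.observe()["eef_pos"]; p[2]+=.1
arm.movel(p,velocity=.2)
q=loc(SE,-.02,-.02-.06,.26); arm.movel(q,velocity=.25)
np.save("pics/w6.npy",arm.camera_info("wrist"),allow_pickle=True)
im=arm.capture("wrist");cv2.imwrite("pics/w6.png",im[:,:,::-1])
np.save("pics/w6.npy",arm.camera_info("wrist"),allow_pickle=True)
a=arm.capture("scene")[:,:,::-1]
cv2.imwrite("pics/s6.png",cv2.resize(a[140:290,340:450],None,fx=4,fy=4,interpolation=cv2.INTER_CUBIC))
print(arm.observe()["clock"])
c=np.load("pics/w6.npy",allow_pickle=True).item()
for sx,sy in((-1,1),(1,1),(1,-1),(-1,-1)): print(proj(c,loc(SE,sx*.065,sy*.05,.05)).round(1))
for t in (-.05,0,.05):print(t,[proj(c,loc(SE,.09*np.sin(t),s*.035,.06+.09*np.cos(t))).round(1) for s in(-1,1)])
```

```text
18.5167
[282.   77.3]
[386.1  77.4]
[381.2 157.8]
[284.4 157.7]
-0.05 [array([333.7, 154. ]), array([335. ,  76.8])]
0 [array([338.3, 154. ]), array([339.9,  76.8])]
0.05 [array([342.9, 154. ]), array([344.8,  76.8])]
```

View pics/w6.png

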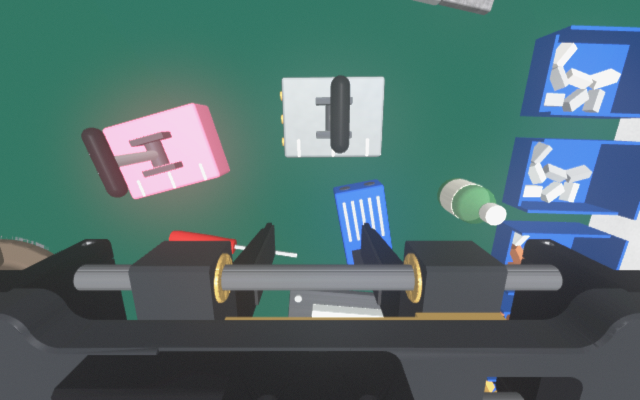

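View pics/s6.png

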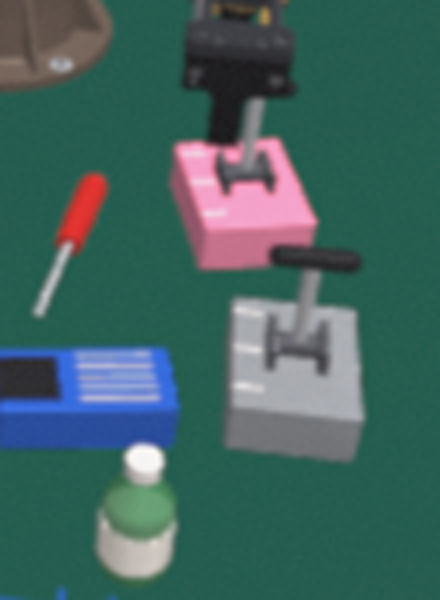

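Run:
```python
import cv2
a=cv2.imread("pics/w6.png");cv2.imwrite("pics/w6c.png",cv2.resize(a[65:170,270:400],None,fx=6,fy=5.6,interpolation=cv2.INTER_CUBIC))
g=cv2.cvtColor(a,cv2.COLOR_BGR2GRAY)
for r in (80,85,145): print(r,[(int(c),int(v)) for c,v in zip(range(325,356),g[r,325:356])])
for r in (90,130): print(r,g[r,278:290],g[r,376:390])
```

```text
80 [(325, 230), (326, 229), (327, 230), (328, 230), (329, 230), (330, 230), (331, 220), (332, 136), (333, 80), (334, 73), (335, 75), (336, 76), (337, 77), (338, 77), (339, 78), (340, 81), (341, 81), (342, 78), (343, 78), (344, 78), (345, 77), (346, 76), (347, 77), (348, 114), (349, 218), (350, 229), (351, 231), (352, 231), (353, 231), (354, 231), (355, 231)]
85 [(325, 229), (326, 230), (327, 230), (328, 231), (329, 228), (330, 186), (331, 92), (332, 73), (333, 75), (334, 75), (335, 76), (336, 76), (337, 79), (338, 83), (339, 88), (340, 97), (341, 106), (342, 97), (343, 87), (344, 81), (345, 79), (346, 77), (347, 76), (348, 75), (349, 100), (350, 195), (351, 230), (352, 232), (353, 231), (354, 232), (355, 232)]
145 [(325, 220), (326, 220), (327, 221), (328, 221), (329, 217), (330, 154), (331, 86), (332, 74), (333, 76), (334, 77), (335, 78), (336, 81), (337, 80), (338, 83), (339, 83), (340, 89), (341, 88), (342, 84), (343, 81), (344, 80), (345, 81), (346, 80), (347, 80), (348, 112), (349, 215), (350, 223), (351, 223), (352, 224), (353, 224), (354, 224), (355, 225)]
90 [105 105 111 124 177 208 226 229 229 229 229 229] [228 228 227 228 228 228 221 202 123 105 104 105 105 105]
130 [107 108 107 106 108 124 186 207 221 223 222 222] [226 225 224 223 217 196 124 107 106 107 107 106 106 107]
```

View pics/w6c.png

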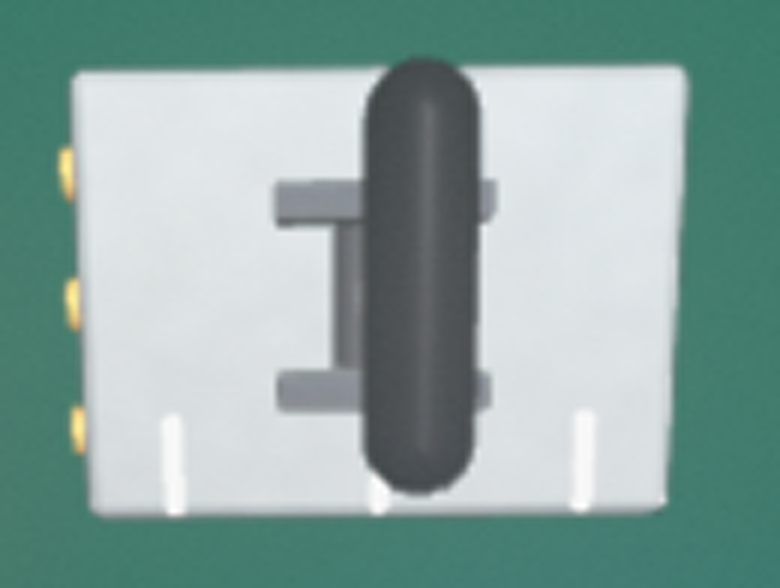

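Bar centre is at col 340.1 / 339.3 against a box centre of about 333.2, which gives a lean of roughly +0.01 rad, so the lever is upright. Now the pedal.

Run:
```python
from h import *
import cv2
o=[np.pi,0,PE[2]]
arm.reach([.45,.05,.29],[np.pi,0,0.0])
arm.grip(0)
arm.reach(loc(PE,-.0326,0,.17),o)
s=arm.observe();print(s["clock"],s["eef_pos"],s["q"].round(2),s["force"])
arm.movel(loc(PE,-.0326,0,.10),velocity=.15)
cv2.imwrite("pics/w7.png",arm.capture("wrist")[:,:,::-1])
a=arm.capture("scene")[:,:,::-1]
cv2.imwrite("pics/s7.png",cv2.resize(a[120:290,150:450],None,fx=2.6,fy=2.6,interpolation=cv2.INTER_CUBIC))
```

```text
22.125 [ 0.48669984 -0.31569471  0.17048075] [-0.69  0.49  1.73  0.    0.93  1.14] [-0.1837158   0.11525145 -0.36426652]
```

View pics/w7.png

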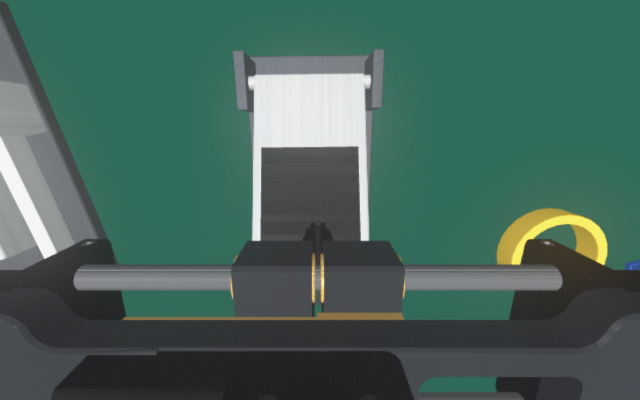

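View pics/s7.png

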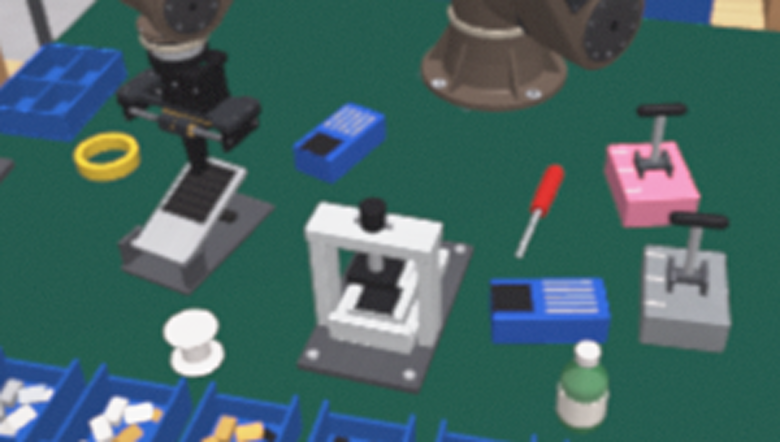

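The fingers are over the pad, near its centre line (col 317 against the pad's 310). Pressing along the tread's chord.

Run:
```python
from h import *
import cv2
def st(t):
    s=arm.observe();print(t,round(s["clock"],2),s["eef_pos"].round(4),s["force"].round(1));return s
s=st("a")
r=arm.movel(loc(PE,-.034,0,.085),velocity=.06,max_force=60);s=st("b")
r=arm.movel(loc(PE,-.040,0,.060),velocity=.06,max_force=60);s=st("c")
z=.060
while z>.046 and abs(s["force"][2])<25:
    z-=.0015
    r=arm.movel(loc(PE,-.040,0,z),velocity=.03,max_force=40);s=st(round(z,4))
    if r: break
a=arm.capture("scene")[:,:,::-1]
cv2.imwrite("pics/s8.png",cv2.resize(a[120:290,150:450],None,fx=2.6,fy=2.6,interpolation=cv2.INTER_CUBIC))
```

```text
a 22.84 [ 0.4869 -0.3167  0.1012] [ 0.9  0.3 -0.2]
b 23.24 [ 0.4849 -0.3164  0.085 ] [-0.5 -0.8  6.5]
c 23.82 [ 0.4795 -0.3151  0.0604] [-0.7 -1.2  9. ]
0.0585 24.07 [ 0.4793 -0.315   0.059 ] [-2.  -1.3  9.8]
0.057 24.32 [ 0.4791 -0.315   0.0574] [-3.1 -1.2  9.4]
0.0555 24.57 [ 0.479  -0.3149  0.0559] [-3.3 -0.4  9.5]
0.054 24.82 [ 0.4789 -0.3149  0.0549] [-4.7 -0.3 13.7]
0.0525 25.07 [ 0.4789 -0.3149  0.0544] [-8.6  1.8 29.4]
```

View pics/s8.png

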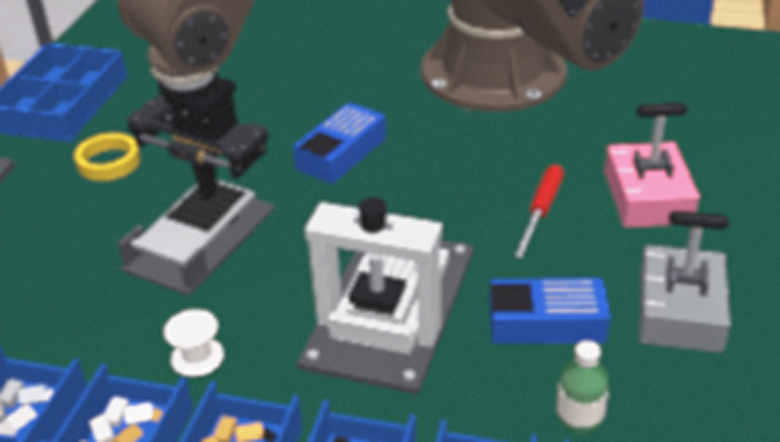

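The force has jumped to 29 N, the tread lies flat and the test head is down, so it's at the stop. I'll hold for over a second, release along the arc, then retreat.

Run:
```python
from h import *
import cv2
def st(t):
    s=arm.observe();print(t,round(s["clock"],2),s["eef_pos"].round(4),s["force"].round(1));return s
arm.sleep(1.2);st("held")
arm.movel(loc(PE,-.040,0,.060),velocity=.04)
arm.movel(loc(PE,-.034,0,.090),velocity=.08)
arm.movel(loc(PE,-.034,0,.20),velocity=.2)
arm.reach([.32,-.40,.28],[np.pi,0,PE[2]])
st("away")
for n in("scene","top"):
    a=arm.capture(n)[:,:,::-1]
    c=a[120:290,150:450] if n=="scene" else a[130:290,160:480]
    cv2.imwrite(f"pics/{n}9.png",cv2.resize(c,None,fx=2.5,fy=2.5,interpolation=cv2.INTER_CUBIC))
```

```text
held 26.32 [ 0.4789 -0.3149  0.0545] [-8.8  2.2 28.3]
away 28.72 [ 0.3204 -0.3996  0.279 ] [ 0.3 -0.5 -0.7]
```

View pics/scene9.png

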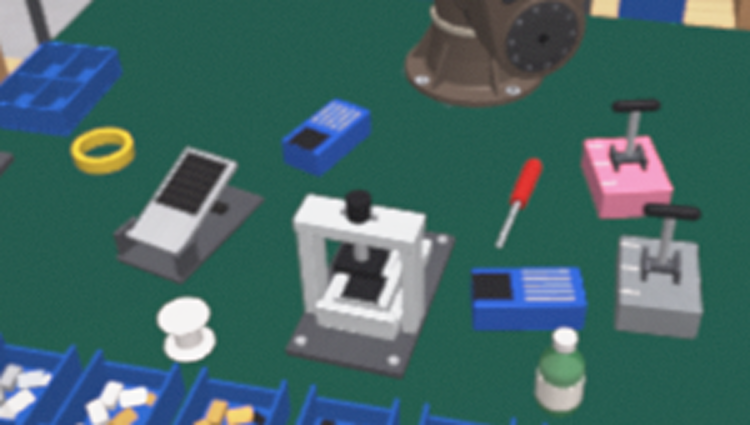

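View pics/top9.png

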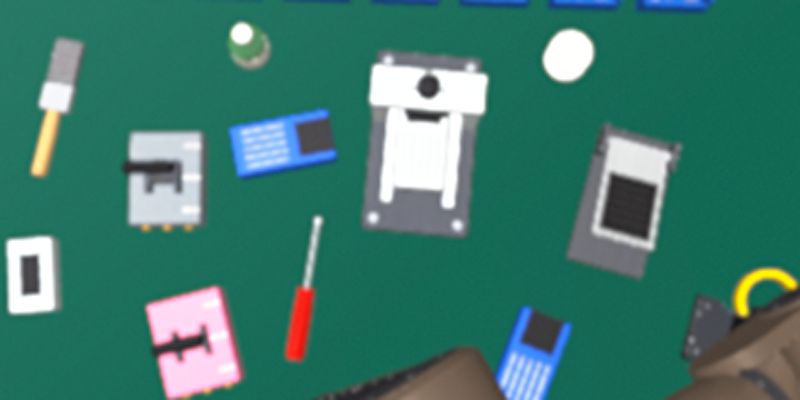

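Run:
```python
from h import *
ci=arm.camera_info("top")
print(unproj(ci,(160+148/2.5,130+167/2.5),.15),proj(ci,loc(SE,0,0,.15)))
ci=arm.camera_info("scene")
print("scene bar pix meas",(150+671/2.5,120+212/2.5),[proj(ci,loc(SE,.09*np.sin(t),0,.06+.09*np.cos(t))).round(1) for t in(-.1,0,.1)])
arm.job_done(); print(arm.observe()["clock"])
```

```text
[0.52741922 0.32656703 0.15      ] [219.26690661 197.05132428]
scene bar pix meas (418.4, 204.8) [array([417.5, 201.9]), array([417.6, 203.6]), array([417.6, 205.6])]
the job is handed in; nothing more can be done
the job is handed in; nothing more can be done
```

I ran the test as asked and handed the job in at about 29 s of the 54 s allowed. The hand-in gives no verdict.

- **Unit:** I pushed it along the rails until it stopped dead twice at the same place, at 14 N and then 22 N. The wrist camera put its near edge at fixture x = -70 mm, which is fully home.
- **Lever:** I gripped the bar, swung it up along its arc and let go. The wrist and top views put it within about 0.01–0.02 rad of upright. The scene camera read about +0.05 rad, which is roughly 1 pixel and its rougher accuracy.
- **Pedal:** I pressed until the force jumped from about 10 N to 29 N at the stop, with the test head seen down. I held it there for at least 1.2 s at about 28 N. After I let go, the pictures showed the tread and head back up.
- **Rest of the bench:** In the last pictures the unit is still home. The bystanders and look-alikes in view look unmoved, judged by eye. The arm was clear of everything when I handed in.

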